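# Close up the film-can case

## Task

Pack up the film-can case: with the fingertips, push the upright orange hold-down flap down until it lies flat over the cans, and only after that push the hinged grey cover over it until it is fully shut. Do not pick anything up, and leave the cans, the lens barrel and the slide box standing where they are.

Things in the scene. Friction and masses are not known exactly. Their poses are not given: they have to be found in the camera images.
- case: grey film-can case without its lid parts, fixed to the table; (all sizes in this list are in mm) 220 long (its x) x 170 wide (its y) x 70 high, walls 6, open on top, low dividers inside. Origin: centre of the underside, at table height; z up. The flap hinges along its -y side, the cover along its +y side
- flap (a joint): orange hold-down flap inside the case, a plate 190 (along the case's x) x 120 x 5 thick. Angle in rad: 0 = lying flat over the cans, about 1.57 = upright; stops at 0 and 1.75. Its hinge is stiff (about 0.14 N m): it stays where it is left, does not fall by itself, and needs 1 to 3 N at its edge. Lying flat, its upper face is 62.5 above the table, 7.5 below the case's rim
- cover (a joint): grey hinged cover of the case, a plate 220 (along the case's x) x 172 x 8 thick with a black lip 18 deep on its free edge. Angle in rad: 0 = shut on the rim (upper face then 78 above the table), about 1.57 = upright, more = leaning outwards (to the case's +y); stops at 0 and 2.2. Its hinge is stiff (about 0.45 N m): it stays where it is left, does not fall shut, and needs 1 to 6 N near its edge
- flap_hinge (a point): middle of the flap's hinge line, at (0, -76, 60) in the case frame; the line runs along the case's x. The flap's free edge is 120 from it; folding down, the edge moves from straight above it towards the case's +y
- flap_edge (a point): middle of the flap's free edge, on the face that is its upper face when flat and that faces outwards (case's -y) when upright
- cover_hinge (a point): middle of the cover's hinge line, at (0, 85, 70) in the case frame; the line runs along the case's x. The cover's inner face lies on this line, its free edge 172 from it (176 with the lip); closing, the edge moves from above it towards the case's -y
- cover_edge (a point): middle of the cover's free edge, on its outer face (upper face when shut, facing the case's +y when open)
- can_a_mid (a point): loose white film can with a blue cap, 45 diameter x 46 high, standing in a compartment of the case, lower than the folded flap; point at its centre, half-way up. Bystander
- can_b_mid (a point): loose white film can with a green cap, 45 diameter x 46 high, standing in a compartment of the case, lower than the folded flap; point at its centre, half-way up. Bystander
- can_c_mid (a point): loose white film can with a blue cap, 45 diameter x 46 high, standing in a compartment of the case, lower than the folded flap; point at its centre, half-way up. Bystander
- can_d_mid (a point): loose white film can with a blue cap, 45 diameter x 46 high, standing on the table beside the case, on its -y side; point at its centre, half-way up. Bystander
- can_e_mid (a point): loose white film can with a green cap, 45 diameter x 46 high, standing on the table beside the case, on its -y side; point at its centre, half-way up. Bystander
- can_f_mid (a point): loose white film can with a blue cap, 45 diameter x 46 high, standing on the table beside the case, on its -y side; point at its centre, half-way up. Bystander
- lens_mid (a point): loose black lens barrel, 52 diameter x 58 high, standing on the table on the case's +y side, partly below the open cover; point at its centre. Bystander
- slidebox_mid (a point): loose grey slide box with red top, 62 x 62 x 30 high, on the table at the case's +x end; point at its centre. Bystander

How it is judged:
By the outcome, as a careful person would: the job done as asked, in the order asked, and still so for the second after the job is handed in, with the robot touching nothing.
It also fails if it takes over 54 s, if anything falls off the work surface, if the arm or the gripper's body presses on something with over 40 N, if the wrist force passes 120 N, or if a joint passes its speed limit or range.

## Robot

A 6-joint arm with a two-finger parallel gripper is mounted at the origin on the work surface. World frame = base frame: x ahead of the robot, y to its left, z up, the work surface at z = 0. Lengths are in m, angles in degrees, forces in N, time in s.
With the tool pointing down it reaches from about 0.4 to 0.825 m from the base axis. Payload 7 kg.
Tool frame: the origin (TCP) lies at the very end of the fingers, on their centre line; the grasp point (between the pads) lies 19 mm behind it (ctrl.grip_depth is the z of the grasp point in the tool frame, in m); z points along the fingers, y is the direction in which the jaws open and shut (so a half turn about z gives the same grasp; the last joint's range is limited). The gripper opens to 88 mm and grips with 3 to 60 N. Pads are 19 mm wide; open, the fingers measure 130 mm over their backs; the gripper's body (78 mm by 193 mm) begins 47 mm behind the grasp point.
Start: joints at [84.975, 20.546, 0.682, 0, -70.136, -16.507], TCP at [0.248, 0.628, 0.227] pointing down, gripper open.
Joint ranges: [-176.03, 176.03], [-82.01, 121.73], [-58.28, 71.71], [-173.87, 95.51], [-174.79, -0.11], [-173.66, 173.66]. Speed limits (degrees/s): [136.94, 136.94, 172.46, 180, 180, 180].

## Interface

Orientations are given as [roll, pitch, yaw] about the fixed x, y, z axes, in that order (R = Rz(yaw) Ry(pitch) Rx(roll)).
In Python, from plant import telemetry, snapshot, job, models, ctrl gives the robot as it stands.
- The arm moves only by the tool jog_arm, never from a script. Its argument "targets" is text: rows parted by semicolons, each of 7 numbers parted by spaces: the shift along the tool's x, y, z in m, then the turn, a rotation vector about the tool's x, y, z in degrees, then the gripper command: -1 is shut, 1 is fully open, values between are in proportion. A call has exactly 8 rows; each row is the pose to reach, as a shift and turn from the pose measured when the call began, along the tool's axes at that moment; what a row does not reach only later rows make up. A row lasts 1/8 s, in which the tool goes at most 62.5 mm and 10.7 degrees, less where a joint would pass 70% of its speed; a pose out of reach is approached as far as the arm can. A call with a gripper value outside its range is refused whole. The fingers move at their own pace and stop on an object; the grip force is fixed at half the most. Time passes only in rows, so rows that repeat a pose let the fingers close, or fill a call up. It gives the time, the measured TCP pose, the force and the opening at its end, in the units of the state.
- telemetry.get_obs(): the state, without advancing time (a new reading comes with each control period).
- snapshot(name): name is "scene" or "top" or "wrist"; returns a dict with "img" (480x640x3 uint8, red, green, blue), "range_z" (480x640 float32, m along the optical axis (not along the pixel's ray), 0 where there is no reading), "intrinsics" (3x3 intrinsics, pixels), "k1" (the pictures are not rectified: a ray, as slopes to the right and down, at radius r is drawn at 1 + k1 r^2 times it, then the intrinsics apply), "R" (3x3) and "t" (3): a world point X has camera coordinates R X + t. Camera axes: x right, y down, z forward; pixel columns grow to the right and rows downward; lengths in m; the calibration is good to about 2 mm. A picture is of the moment at which its call begins.
- job.close_job(): hands the job in, once; it reports no verdict.
Trained networks look in a picture, given as the dict that the camera call returned (one of the last four; its "shot" number tells which), for a name from the list of things; names that differ only in an ending like _2 or _b are one class to them, and where a whole thing is asked for, a point or a joint stands for the part that bears it (a point fixed in the world has none). Each returns a list of dicts, best first, with "conf" (0 to 1); they miss things now and then, are a little off and sometimes report something else, mostly with a low value. They report only what shows in the picture. A call takes as long as a camera call.
- models.cut_out(name, picture): "region" (480x640 bool, what is visible of it) and "uv" ([column, row] in pixels, amid what is visible of it).
- models.spot_point(name, picture): "uv" ([column, row] in pixels: a listed point, or the origin of a listed thing).
The state is a dict: "clock": time; "joint_pos": joint angles; "qvel": joint speeds; "tau": joint torques, N m; "tool_pos": TCP position; "orientation": TCP orientation; "force": force on the tool from outside, world axes, zero at the start; "moment": the same for the moment, N m; "opening": finger opening in m.
Only numpy, scipy, OpenCV 4.12 (cv2) and the standard library are available. Lean on these libraries where they do the work, as an engineer would, in place of code of your own. Each camera call takes 0.05 s, during which the arm holds its last target.

## Working session

There is one attempt and no reset: what is moved stays moved. The work goes in short steps, Python scripts to look and compute and a tool call to move; the robot and the scene stay as the last step left them, time stands still between calls to the robot, and variables do not carry over. Pictures are saved under pics/ and viewed, and the job is handed in when it is done.

Besides the shell and the picture viewer there is one more tool, called after ">>>" in YAML: its name, and indented under it one key for each argument. jog_arm: Moves the arm, as the interface text tells. Its arguments: {"type":"object","properties":{"targets":{"type":"string"}},"required":["targets"]}

```bash
mkdir -p pics; ls; python3 - <<'E'
from plant import telemetry, snapshot, job, models, ctrl
import cv2,pickle
print(telemetry.get_obs())
for n in ("scene","top"):
    p=snapshot(n); cv2.imwrite(f"pics/{n}0.png",p["img"][:,:,::-1]); pickle.dump(p,open(f"{n}0.pkl","wb"))
    print(n,p["k1"],p["intrinsics"],p["R"],p["t"])
E
```

```text
pics
{'clock': 0.0, 'joint_pos': array([ 8.49733542e+01,  2.05930245e+01,  6.33744053e-01, -2.16816922e-02,
       -7.01365750e+01, -1.65068566e+01]), 'qvel': array([-0.0085055 , -0.06049417,  0.0536029 , -0.07188979, -0.02496404,
       -0.12050521]), 'tau': array([ 1.69017716e-03, -5.82713985e+01,  2.93038934e+01,  6.99707463e+00,
        6.87621126e-03, -1.53871306e-04]), 'tool_pos': array([0.2475912 , 0.62741553, 0.22559962]), 'orientation': array([ 1.79902303e+02, -7.69631599e-03, -2.15408798e+01]), 'force': array([-0.49530681, -0.3189636 ,  0.29312135]), 'moment': array([0.04957187, 0.01201118, 0.01710272]), 'opening': 0.08813603869294966}
scene -0.11805875322138999 [[534.65848458   0.         317.79006925]
 [  0.         534.65848458 232.68624323]
 [  0.           0.           1.        ]] [[ 0.09986262  0.99495025 -0.0100723 ]
 [ 0.72076232 -0.07931381 -0.6886298 ]
 [-0.68595127  0.06150864 -0.72504313]] [-0.08920363 -0.3412707   1.34119265]
top -0.09999379425292743 [[579.64224327   0.         328.0129583 ]
 [  0.         579.64224327 243.54847149]
 [  0.           0.           1.        ]] [[ 0.01020716 -0.9997956  -0.01745219]
 [-0.99685803 -0.00880308 -0.07871834]
 [ 0.07854861  0.01820085 -0.99674412]] [0.03292035 0.5967984  1.0470114 ]
```

View pics/scene0.png

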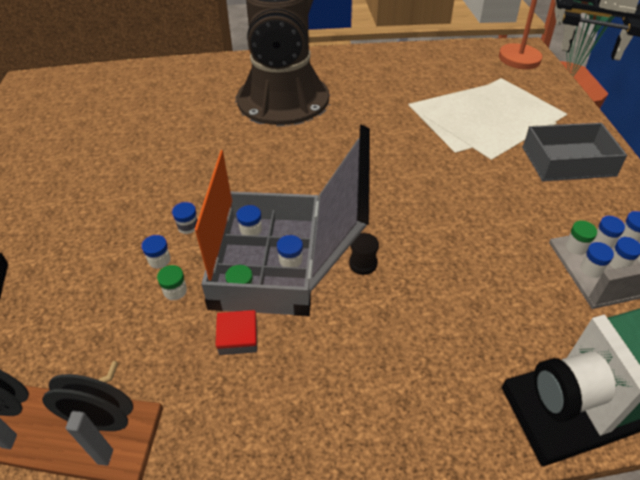

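View pics/top0.png

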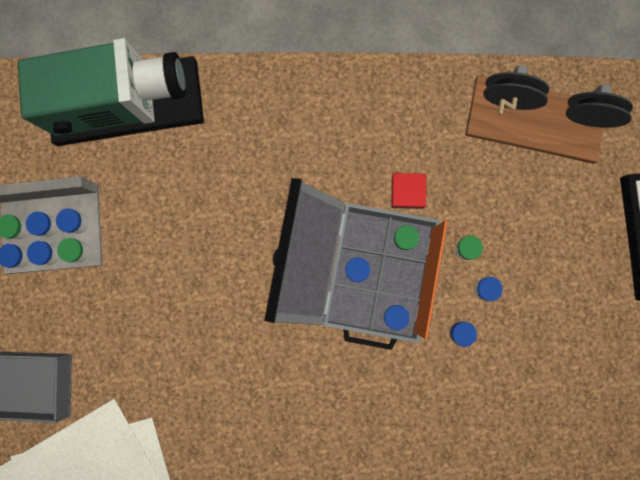

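```bash
cat > h.py <<'E'
import numpy as np,cv2,pickle
def cloud(p):
    K=p["intrinsics"];v,u=np.mgrid[0:480,0:640]
    D=np.array([p["k1"],0,0,0,0.])
    q=cv2.undistortPoints(np.stack([u.ravel(),v.ravel()],1).astype(float)[:,None],K,D)[:,0]
    z=p["range_z"].ravel()
    c=np.c_[q*z[:,None],z]
    X=(c-p["t"])@p["R"]
    X[z==0]=np.nan
    return X.reshape(480,640,3)
def proj(p,X):
    X=np.atleast_2d(X)
    u,_=cv2.projectPoints(X.astype(float),cv2.Rodrigues(p["R"])[0],p["t"],p["intrinsics"],np.array([p["k1"],0,0,0,0.]))
    return u[:,0]
def C(case,P):
    x,y,yaw=case;c,s=np.cos(yaw),np.sin(yaw);P=np.atleast_2d(P)
    return np.c_[x+c*P[:,0]-s*P[:,1],y+s*P[:,0]+c*P[:,1],P[:,2]]
def toC(case,P):
    x,y,yaw=case;c,s=np.cos(yaw),np.sin(yaw);d=np.atleast_2d(P)-[x,y,0]
    return np.c_[c*d[:,0]+s*d[:,1],-s*d[:,0]+c*d[:,1],d[:,2]]
E
python3 - <<'E'
from plant import telemetry, snapshot, job, models, ctrl
from h import *
for n in ("top","scene"):
    p=snapshot(n); X=cloud(p); pickle.dump(p,open(f"{n}1.pkl","wb")); M={}
    for o in ("case","flap","cover"):
        r=models.cut_out(o,p)
        for a in r[:2]:print(n,o,round(a["conf"],2),a["uv"],a["region"].sum())
        if r: M[o]=r[0]["region"]
    pickle.dump(M,open(f"{n}M.pkl","wb"))
    if "case" in M:
        c=X[M["case"]];rim=c[abs(c[:,2]-.07)<.004]
        print("rim",len(rim),cv2.minAreaRect((rim[:,:2]*1000).astype(np.float32)))
    for o in ("flap","cover"):
        c=X[M[o]];c=c[~np.isnan(c[:,0])];m=np.median(c,0)
        for _ in range(5):
            cc=c if _==0 else c[abs((c-m)@nn)<.006]
            m=cc.mean(0);nn=np.linalg.svd(cc-m,full_matrices=False)[2][2]
        print(o,len(cc),len(c),m,nn,cc.min(0),cc.max(0))
    for o in ("flap_hinge","flap_edge","cover_hinge","cover_edge","can_a_mid","lens_mid","slidebox_mid","case"):
        for a in models.spot_point(o,p)[:6]:
            u,v=a["uv"];print(n,o,round(a["conf"],2),np.round(a["uv"]),np.round(X[int(v),int(u)],3))
E
```

```text
top case 0.63 [345.0, 265.1] 19419
top flap 0.91 [428.3, 281.9] 1593
top cover 0.84 [302.9, 255.4] 7868
rim 1159 ((543.563720703125, -56.133949279785156), (172.95777893066406, 220.6714630126953), 80.05160522460938)
flap 1581 1585 [ 0.52867837 -0.13099041  0.13581413] [0.17063153 0.98497222 0.02673225] [ 0.43411575 -0.1511489   0.05260149] [ 0.62267301 -0.11397314  0.18420419]
cover 7238 7827 [0.5643479  0.06916535 0.16041839] [-0.15442074 -0.87782614  0.45340435] [0.45334287 0.01006189 0.06847157] [0.67990613 0.12628351 0.23304775]
top flap_hinge 0.78 [424. 278.] [ 0.533 -0.131  0.078]
top flap_hinge 0.34 [335. 262.] [0.565 0.026 0.001]
top flap_edge 0.65 [435. 275.] [ 0.536 -0.133  0.179]
top flap_edge 0.63 [425. 277.] [ 0.537 -0.131  0.086]
top cover_hinge 0.93 [333. 260.] [0.563 0.029 0.078]
top cover_edge 0.76 [278. 251.] [0.58  0.129 0.058]
top can_a_mid 0.55 [396. 314.] [ 0.469 -0.083  0.052]
top lens_mid 0.41 [284. 260.] [0.556 0.1   0.231]
top slidebox_mid 0.62 [407. 190.] [ 0.697 -0.107  0.03 ]
top slidebox_mid 0.47 [403. 236.] [ 0.609 -0.095  0.052]
top case 0.86 [376. 271.
[... 449 characters left out ...]
er 4738 5178 [0.58614528 0.0658613  0.16098622] [ 0.14453691  0.88003161 -0.45238639] [0.45009984 0.00988917 0.06863646] [0.6805401  0.12405374 0.23294291]
scene flap_hinge 0.86 [219. 238.] [ 0.546 -0.132  0.08 ]
scene flap_edge 0.73 [207. 187.] [ 0.321 -0.177  0.002]
scene cover_hinge 0.69 [312. 238.] [0.557 0.025 0.072]
scene cover_edge 0.83 [372. 172.] [0.313 0.172 0.   ]
scene can_a_mid 0.6 [247. 222.] [ 0.482 -0.09   0.047]
scene lens_mid 0.7 [366. 253.] [0.589 0.111 0.061]
scene slidebox_mid 0.58 [236. 330.] [ 0.702 -0.111  0.031]
scene slidebox_mid 0.56 [239. 279.] [ 0.618 -0.102  0.052]
scene case 0.68 [267. 263.] [ 0.548 -0.057  0.009]
scene case 0.65 [369. 172.] [0.576 0.11  0.225]
```

```bash
cat >> h.py <<'E'
CASE=(.543,-.055,np.radians(-9.95))
def plan(o,pts,yaw=None):
    """pts: world TCP targets (or n x3) -> shift in tool axes"""
    from scipy.spatial.transform import Rotation as Ro
    R=Ro.from_euler('xyz',o["orientation"],degrees=True)
    d=R.inv().apply(np.atleast_2d(pts)-o["tool_pos"])
    if yaw is not None:
        t=R.inv()*Ro.from_euler('xyz',[180,0,yaw],degrees=True)
        print("turn",t.as_rotvec(degrees=True).round(1))
    print(np.round(d,3))
E
python3 - <<'E'
from h import *
from plant import telemetry
for n,p in (("flap",(0.5287,-.131,.1358)),("flap2",(.5427,-.1330,.1281)),("cover",(.5643,.0692,.1604)),("lens",(.589,.111,.06)),("slide",(.7,-.11,.03))): print(n,toC(CASE,p).round(3))
p=pickle.load(open("top1.pkl","rb"));im=p["img"][:,:,::-1].copy()
def poly(P,c):cv2.polylines(im,[proj(p,C(CASE,np.array(P)/1000)).round().astype(np.int32)],True,c,1)
poly([(-110,-85,70),(110,-85,70),(110,85,70),(-110,85,70)],(0,255,255))
a=1.597;e=(-76+120*np.cos(a),60+120*np.sin(a));poly([(-95,-76,60),(95,-76,60),(95,e[0],e[1]),(-95,e[0],e[1])],(255,0,255))
a=2.042;e=(85-172*np.cos(a),70+172*np.sin(a));poly([(-110,85,70),(110,85,70),(110,e[0],e[1]),(-110,e[0],e[1])],(0,255,0))
cv2.imwrite("pics/ov.png",cv2.resize(im[150:380,230:540],None,fx=2.5,fy=2.5))
o=telemetry.get_obs();print(o["clock"])
P=np.vstack([[.40,.45,.34],[.50,.2,.36],C(CASE,[(0,-.125,.36),(0,-.125,.155)])])
plan(o,P,-100)
E
```

```text
flap [[-0.001 -0.077  0.136]]
flap2 [[ 0.013 -0.077  0.128]]
cover [[-0.     0.126  0.16 ]]
lens [[0.017 0.171 0.06 ]]
slide [[ 0.164 -0.027  0.03 ]]
1.3
turn [-0.   0.  78.5]
[[ 0.207  0.11  -0.113]
 [ 0.392  0.305 -0.133]
 [ 0.55   0.649 -0.133]
 [ 0.55   0.649  0.072]]
```

View pics/ov.png

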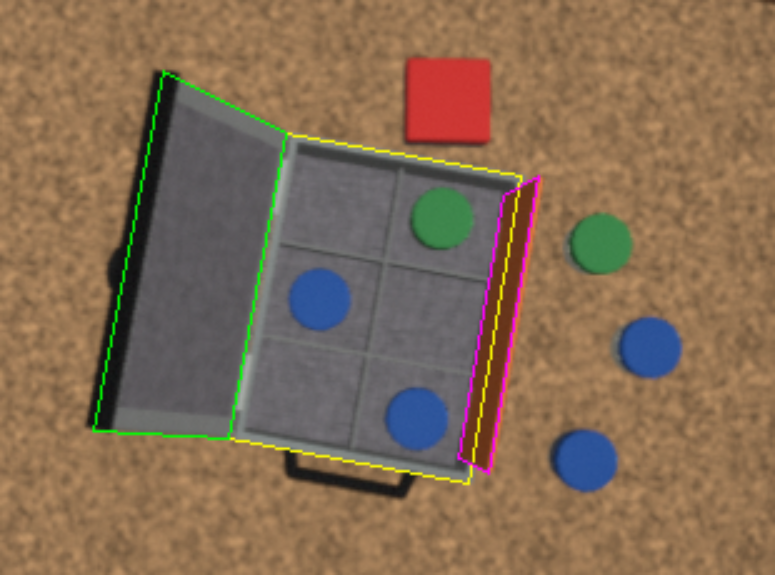

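The overlay fits: the case rim, upright flap and leaning cover all line up with their drawn edges. Moving now.

>>> jog_arm:
  targets: "0.04 0.02 -0.04 0 0 9 -1; 0.07 0.04 -0.08 0 0 18 -1; 0.11 0.06 -0.113 0 0 27 -1; 0.15 0.085 -0.12 0 0 36 -1; 0.19 0.11 -0.13 0 0 45 -1; 0.23 0.14 -0.133 0 0 54 -1; 0.26 0.17 -0.133 0 0 63 -1; 0.29 0.205 -0.133 0 0 72 -1"

```text
clock: 2.3
tool_pos: [0.4428, 0.3294, 0.3596]
orientation: [-180.0, 0.0, -93.8]
force: [0.2, 0.7, 1.3]
opening: 0.0132
```

```bash
cat > n.py <<'E'
from h import *
from plant import telemetry
import sys
def go(pts,yaw=-100):
    o=telemetry.get_obs();print(o["clock"],o["tool_pos"].round(3),toC(CASE,o["tool_pos"]).round(4),o["orientation"].round(1),o["force"].round(1),o["opening"].round(3),o["joint_pos"].round(0))
    plan(o,C(CASE,np.array(pts,float)/1000),yaw)
if __name__=="__main__": go(eval(sys.argv[1]))
E
python3 n.py "[(0,-125,360),(0,-125,155)]"
```

```text
Traceback (most recent call last):
  File "n.py", line 7, in <module>
    if __name__=="__main__": go(eval(sys.argv[1]))
                             ~~^^^^^^^^^^^^^^^^^^^
  File "n.py", line 5, in go
    o=telemetry.get_obs();print(o["clock"],o["tool_pos"].round(3),toC(CASE,o["tool_pos"]).round(4),o["orientation"].round(1),o["force"].round(1),o["opening"].round(3),o["joint_pos"].round(0))
                                                                                                                                                 ^^^^^^^^^^^^^^^^^^
AttributeError: 'float' object has no attribute 'round'
```

```bash
sed -i 's/o\["opening"\].round(3)/round(o["opening"],3)/' n.py
python3 n.py "[(0,-125,360),(0,-125,155)]"
```

```text
2.3 [0.443 0.329 0.36 ] [[-0.1651  0.3613  0.3596]] [-180.     0.   -93.8] [0.2 0.7 1.3] 0.013 [ 57.   6.  -2.   0. -83. -61.]
turn [-0.   0.   6.2]
[[ 0.501 -0.112 -0.   ]
 [ 0.501 -0.112  0.205]]
```

>>> jog_arm:
  targets: "0.06 -0.014 0 0 0 1 -1; 0.12 -0.028 0 0 0 2 -1; 0.18 -0.042 0 0 0 3 -1; 0.24 -0.056 0 0 0 4 -1; 0.3 -0.07 0 0 0 5 -1; 0.36 -0.084 0 0 0 6 -1; 0.42 -0.098 0 0 0 6.2 -1; 0.48 -0.11 0 0 0 6.2 -1"

```text
clock: 3.3
tool_pos: [0.5204, -0.1589, 0.3599]
orientation: [-179.9, 0.0, -100.0]
force: [0.9, 0.8, 0.2]
opening: 0.0001
```

```bash
python3 n.py "[(0,-125,360),(0,-125,155)]"
```

```text
3.3 [ 0.52  -0.159  0.36 ] [[-0.0043 -0.1063  0.3599]] [-179.9    0.  -100. ] [0.9 0.8 0.2] 0.0 [  4.   5.  -3.  -0. -82. -14.]
turn [-0.1  0.  -0. ]
[[ 0.019 -0.004 -0.   ]
 [ 0.019 -0.004  0.205]]
```

```bash
python3 - <<'E'
from plant import snapshot
import cv2
p=snapshot("scene");cv2.imwrite("pics/s2.png",p["img"][:,:,::-1])
E
```

```text
(no output)
```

View pics/s2.png

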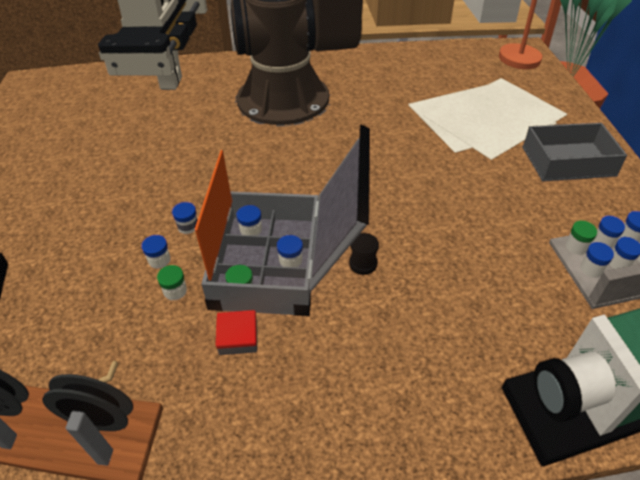

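>>> jog_arm:
  targets: "0.02 -0.004 0.02 0 0 0 -1; 0.02 -0.004 0.06 0 0 0 -1; 0.02 -0.004 0.1 0 0 0 -1; 0.02 -0.004 0.14 0 0 0 -1; 0.02 -0.004 0.18 0 0 0 -1; 0.02 -0.004 0.205 0 0 0 -1; 0.02 -0.004 0.205 0 0 0 -1; 0.02 -0.004 0.205 0 0 0 -1"

```text
clock: 4.35
tool_pos: [0.5214, -0.1855, 0.1555]
orientation: [-179.9, -0.1, -100.2]
force: [0.4, -0.3, 0.1]
opening: 0.0003
```

```bash
python3 n.py "[(0,-90,155)]"; python3 - <<'E'
from plant import snapshot
import cv2
p=snapshot("scene");cv2.imwrite("pics/s3.png",p["img"][:,:,::-1])
from h import *
# tip path: leading corner (tcp y + 10) on outer face at radius r
for d in (91,80,70,60,50,40,30,20,10,5,0):
    a=np.radians(d);r=95+ (90-d)*0.1
    y=-76+r*np.cos(a)-2.5*np.sin(a);z=60+r*np.sin(a)+2.5*np.cos(a)
    print(d,round(y-9.5),round(z))
E
```

```text
4.35 [ 0.521 -0.186  0.155] [[ 0.0013 -0.1323  0.1555]] [-1.799e+02 -1.000e-01 -1.002e+02] [ 0.4 -0.3  0.1] 0.0 [  1.  12. -21.   0. -57. -11.]
turn [-0.1 -0.1 -0.2]
[[-0.042  0.001  0.   ]]
91 -90 155
80 -71 155
70 -55 152
60 -39 146
50 -24 137
40 -11 126
30 1 113
20 9 97
10 16 80
5 17 72
0 18 62
```

View pics/s3.png

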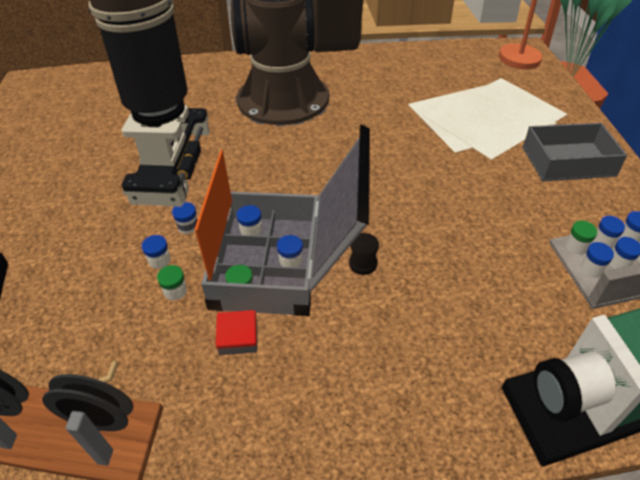

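>>> jog_arm:
  targets: "-0.022 0.001 0 0 0 0 -1; -0.042 0.001 0 0 0 0 -1; -0.061 0.001 0 0 0 0 -1; -0.077 0.001 0.003 0 0 0 -1; -0.093 0.001 0.009 0 0 0 -1; -0.108 0.001 0.018 0 0 0 -1; -0.121 0.001 0.029 0 0 0 -1; -0.133 0.001 0.042 0 0 0 -1"

```text
clock: 5.4
tool_pos: [0.5444, -0.0536, 0.1126]
orientation: [-179.9, -0.1, -100.2]
force: [0.3, -0.8, 1.6]
opening: 0.0006
```

```bash
python3 n.py "[(0,9,97),(0,16,80),(0,17,72),(0,18,62)]"; python3 - <<'E'
from plant import snapshot
import cv2
p=snapshot("scene");cv2.imwrite("pics/s4.png",p["img"][60:360,80:480,::-1].repeat(2,0).repeat(2,1))
E
```

```text
5.4 [ 0.544 -0.054  0.113] [[0.0011 0.0016 0.1126]] [-1.799e+02 -1.000e-01 -1.002e+02] [ 0.3 -0.8  1.6] 0.001 [ 15.  14. -24.   0. -51. -25.]
turn [-0.1 -0.1 -0.2]
[[-0.007  0.001  0.016]
 [-0.014  0.001  0.033]
 [-0.016  0.001  0.041]
 [-0.017  0.001  0.051]]
```

View pics/s4.png

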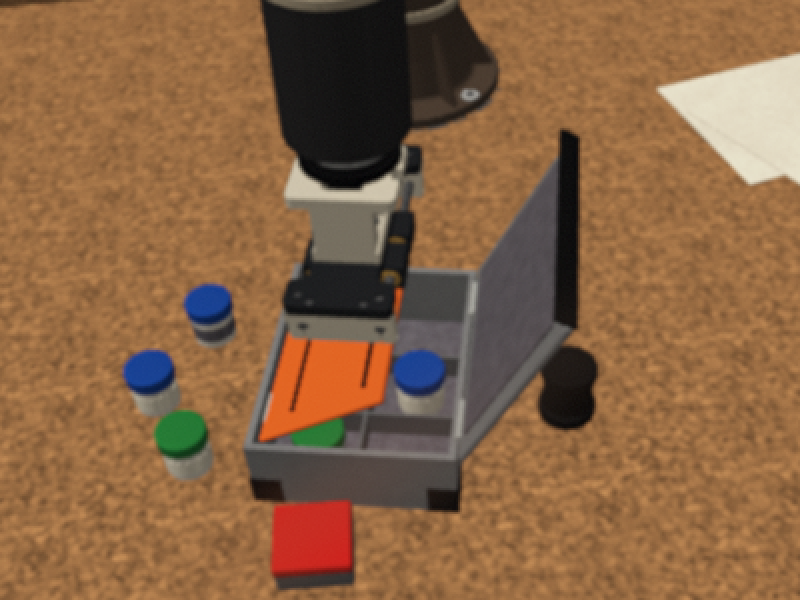

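The flap is following, at about 30° (orange plate at 330,380). Continuing down with a slight over-press.

>>> jog_arm:
  targets: "-0.007 0.001 0.016 0 0 0 -1; -0.012 0.001 0.025 0 0 0 -1; -0.014 0.001 0.033 0 0 0 -1; -0.016 0.001 0.041 0 0 0 -1; -0.017 0.001 0.046 0 0 0 -1; -0.017 0.001 0.051 0 0 0 -1; -0.017 0.001 0.053 0 0 0 -1; -0.017 0.001 0.053 0 0 0 -1"

```text
clock: 6.45
tool_pos: [0.5461, -0.036, 0.062]
orientation: [-179.9, -0.1, -100.1]
force: [-16.9, 4.3, 43.4]
opening: 0.0004
```

```bash
python3 n.py "[(0,18,300),(0,210,330)]"
```

```text
6.45 [ 0.546 -0.036  0.062] [[-0.0002  0.0193  0.062 ]] [-1.799e+02 -1.000e-01 -1.001e+02] [-16.9   4.3  43.4] 0.0 [ 17.  18. -27.   0. -44. -27.]
turn [-0.1 -0.1 -0.1]
[[ 0.002 -0.001 -0.238]
 [-0.19  -0.    -0.268]]
```

>>> jog_arm:
  targets: "0 0 -0.05 0 0 0 -1; 0 0 -0.11 0 0 0 -1; 0 0 -0.17 0 0 0 -1; 0 0 -0.22 0 0 0 -1; -0.03 0 -0.268 0 0 0 -1; -0.08 0 -0.268 0 0 0 -1; -0.14 0 -0.268 0 0 0 -1; -0.19 0 -0.268 0 0 0 -1"

```text
clock: 7.45
tool_pos: [0.5792, 0.1537, 0.3298]
orientation: [-179.9, -0.1, -100.1]
force: [0.6, 0.1, -0.5]
opening: 0.0007
```

```bash
python3 n.py "[(0,210,330),(0,210,200)]"; python3 - <<'E'
from plant import snapshot,models
import cv2
from h import *
for n in ("scene","top"):
    p=snapshot(n);cv2.imwrite(f"pics/{n}5.png",p["img"][60:360,80:480,::-1].repeat(2,0).repeat(2,1))
    X=cloud(p);Xc=toC(CASE,X.reshape(-1,3)).reshape(480,640,3)
    m=(abs(Xc[...,0])<.09)&(Xc[...,1]>-.07)&(Xc[...,1]<.04)&(Xc[...,2]<.1)
    q=Xc[m]
    if len(q):
        A=np.polyfit(q[:,1],q[:,2],1);print(n,len(q),np.percentile(q[:,2],[5,50,95]).round(4),"slope",A)
    r=models.cut_out("cover",p)
    if r:
        c=Xc[r[0]["region"]];c=c[c[:,2]>.09];c=c[c[:,1]<.2];A=np.polyfit(c[:,2],c[:,1],1);print("cover",A)
E
```

```text
7.45 [0.579 0.154 0.33 ] [[-0.0004  0.2118  0.3298]] [-1.799e+02 -1.000e-01 -1.001e+02] [ 0.6  0.1 -0.5] 0.001 [ 34.  11.   0.   0. -80. -44.]
turn [-0.1 -0.1 -0.1]
[[ 0.002 -0.    -0.   ]
 [ 0.002 -0.     0.13 ]]
scene 5016 [0.0609 0.0633 0.0653] slope [-0.0595638  0.0611819]
cover [0.50461179 0.04520901]
top 6286 [0.0596 0.0627 0.0658] slope [-0.00326631  0.06258075]
cover [0.50439665 0.04490196]
```

View pics/scene5.png

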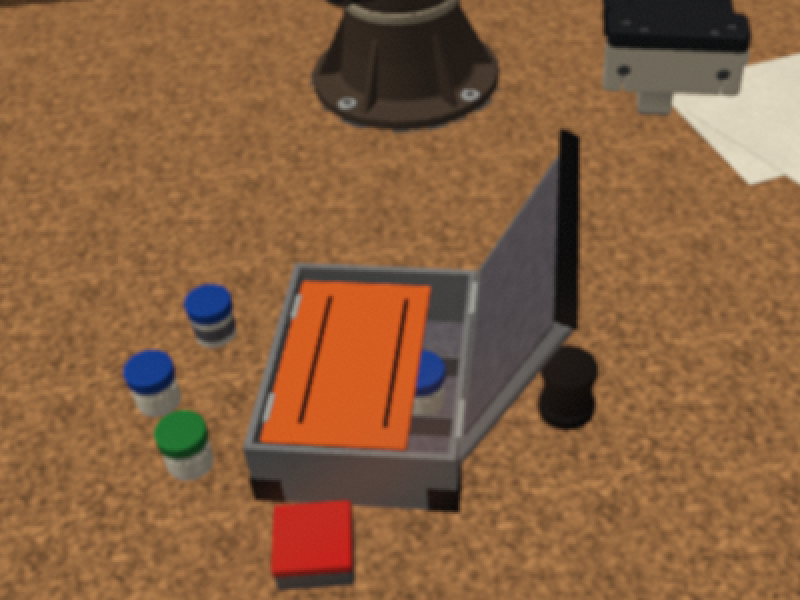

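>>> jog_arm:
  targets: "0.002 0 0.04 0 0 0 -1; 0.002 0 0.09 0 0 0 -1; 0.002 0 0.13 0 0 0 -1; 0.012 0 0.13 0 0 0 -1; 0.024 0 0.13 0 0 0 -1; 0.04 0 0.13 0 0 0 -1; 0.056 0 0.13 0 0 0 -1; 0.072 0 0.13 0 0 0 -1"

```text
clock: 8.65
tool_pos: [0.5683, 0.0814, 0.2023]
orientation: [-179.6, 0.1, -100.0]
force: [2.0, 4.2, 2.9]
opening: 0.0005
```

```bash
python3 - <<'E'
from n import *
P=[(0,115,200)]
for d in (90,80,70,60,50,40,30,20,15,10,5,2,0):
    a=np.radians(d);r=130+(90-d)*.25
    P.append((0,85-r*np.cos(a)+8*np.sin(a)+9.5,70+r*np.sin(a)+8*np.cos(a)))
print(np.round(P));go(P)
from plant import snapshot
p=snapshot("scene");cv2.imwrite("pics/s6.png",p["img"][60:360,80:480,::-1].repeat(2,0).repeat(2,1))
E
```

```text
[[  0. 115. 200.]
 [  0. 102. 200.]
 [  0.  79. 202.]
 [  0.  56. 200.]
 [  0.  33. 193.]
 [  0.  11. 182.]
 [  0. -10. 168.]
 [  0. -27. 149.]
 [  0. -41. 128.]
 [  0. -47. 116.]
 [  0. -52. 104.]
 [  0. -55.  91.]
 [  0. -57.  83.]
 [  0. -58.  78.]]
8.65 [0.568 0.081 0.202] [[0.0014 0.1387 0.2023]] [-1.796e+02  1.000e-01 -1.000e+02] [2.  4.2 2.9] 0.0 [ 28.  12. -15.   0. -63. -38.]
turn [-0.4  0.1  0. ]
[[0.024 0.001 0.002]
 [0.036 0.001 0.002]
 [0.059 0.001 0.   ]
 [0.083 0.001 0.003]
 [0.106 0.001 0.009]
 [0.128 0.001 0.02 ]
 [0.148 0.001 0.034]
 [0.166 0.002 0.053]
 [0.18  0.002 0.074]
 [0.186 0.002 0.086]
 [0.191 0.002 0.098]
 [0.194 0.002 0.111]
 [0.196 0.002 0.119]
 [0.197 0.002 0.124]]
```

View pics/s6.png

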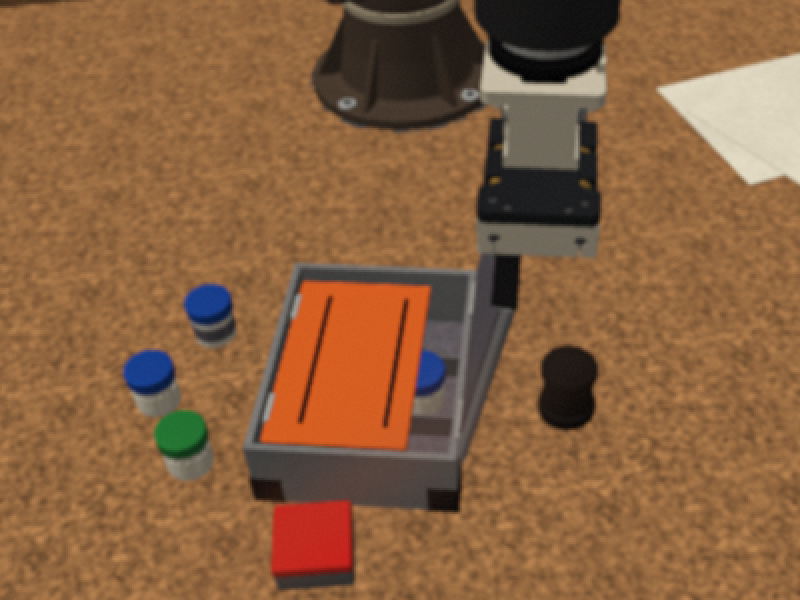

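>>> jog_arm:
  targets: "0.012 0.001 0 0 0 0 -1; 0.024 0.001 0 0 0 0 -1; 0.036 0.001 0 0 0 0 -1; 0.059 0.001 0 0 0 0 -1; 0.083 0.001 0.003 0 0 0 -1; 0.106 0.001 0.009 0 0 0 -1; 0.128 0.001 0.02 0 0 0 -1; 0.148 0.001 0.034 0 0 0 -1"

```text
clock: 9.7
tool_pos: [0.5399, -0.0673, 0.1671]
orientation: [-179.7, -0.0, -100.1]
force: [0.4, 2.2, 0.5]
opening: 0.0006
```

```bash
python3 - <<'E'
from n import *
P=[]
for d in (30,25,20,15,10,5,2,0):
    a=np.radians(d);r=130+(90-d)*.25
    P.append((0,85-r*np.cos(a)+8*np.sin(a)+9.5,70+r*np.sin(a)+8*np.cos(a)))
print(np.round(P));go(P)
from plant import snapshot
p=snapshot("scene");cv2.imwrite("pics/s7.png",p["img"][60:360,80:480,::-1].repeat(2,0).repeat(2,1))
E
```

```text
[[  0. -27. 149.]
 [  0. -35. 139.]
 [  0. -41. 128.]
 [  0. -47. 116.]
 [  0. -52. 104.]
 [  0. -55.  91.]
 [  0. -57.  83.]
 [  0. -58.  78.]]
9.7 [ 0.54  -0.067  0.167] [[-0.0009 -0.0127  0.1671]] [-179.7   -0.  -100.1] [0.4 2.2 0.5] 0.001 [ 14.  11. -21.   0. -58. -24.]
turn [-0.3 -0.  -0.1]
[[ 0.014 -0.001  0.018]
 [ 0.022 -0.001  0.028]
 [ 0.029 -0.001  0.039]
 [ 0.034 -0.001  0.051]
 [ 0.039 -0.001  0.063]
 [ 0.043 -0.001  0.076]
 [ 0.044 -0.001  0.084]
 [ 0.045 -0.001  0.089]]
```

View pics/s7.png

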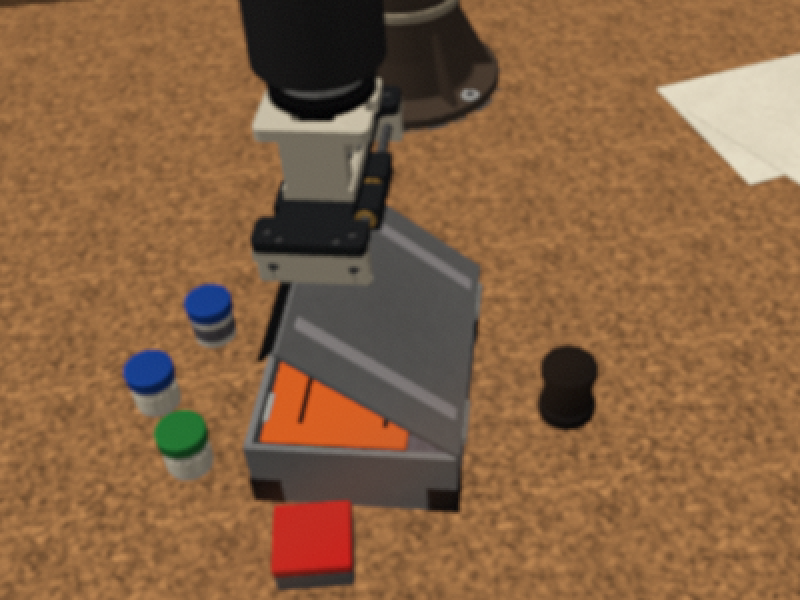

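Cover at about 40°, flap still flat below it. Pushing on down.

>>> jog_arm:
  targets: "0.014 -0.001 0.018 0 0 0 -1; 0.022 -0.001 0.028 0 0 0 -1; 0.029 -0.001 0.039 0 0 0 -1; 0.034 -0.001 0.051 0 0 0 -1; 0.039 -0.001 0.063 0 0 0 -1; 0.043 -0.001 0.074 0 0 0 -1; 0.045 -0.001 0.083 0 0 0 -1; 0.045 -0.001 0.087 0 0 0 -1"

```text
clock: 10.75
tool_pos: [0.5309, -0.1139, 0.078]
orientation: [180.0, -0.1, -100.1]
force: [-12.3, 5.3, 34.6]
opening: 0.0008
```

>>> jog_arm:
  targets: "0 0 0.001 0 0 0 -1; 0 0 0.002 0 0 0 -1; 0 0 0.003 0 0 0 -1; 0 0 0.003 0 0 0 -1; 0 0 0.003 0 0 0 -1; 0 0 0.003 0 0 0 -1; 0 0 0.003 0 0 0 -1; 0 0 0.003 0 0 0 -1"

```text
clock: 11.75
tool_pos: [0.531, -0.1138, 0.078]
orientation: [-179.9, -0.2, -100.0]
force: [-12.0, 4.8, 30.9]
opening: 0.0006
```

The tip stopped at z = 78 mm with 31 N, so the cover is against its stop. Retreating and checking.

>>> jog_arm:
  targets: "0 0 -0.03 0 0 0 -1; 0 0 -0.08 0 0 0 -1; 0 0 -0.14 0 0 0 -1; 0 0 -0.2 0 0 0 -1; 0 0 -0.24 0 0 0 -1; 0.03 0 -0.25 0 0 0 -1; 0.08 0 -0.25 0 0 0 -1; 0.14 0 -0.25 0 0 0 -1"

```text
clock: 12.75
tool_pos: [0.5064, -0.2517, 0.3288]
orientation: [-179.9, -0.1, -99.9]
force: [2.4, 0.0, 0.0]
opening: 0.0002
```

```bash
python3 - <<'E'
from n import *
from plant import snapshot
go([(0,0,300)])
for n in ("scene","top"):
    p=snapshot(n);cv2.imwrite(f"pics/{n}8.png",p["img"][60:360,80:480,::-1].repeat(2,0).repeat(2,1))
    Xc=toC(CASE,cloud(p).reshape(-1,3))
    m=(abs(Xc[:,0])<.1)&(abs(Xc[:,1])<.075)&(Xc[:,2]<.15);q=Xc[m]
    print(n,len(q),np.percentile(q[:,2],[5,50,95]).round(4),np.linalg.lstsq(np.c_[q[:,:2],np.ones(len(q))],q[:,2],rcond=None)[0].round(4))
E
```

```text
12.75 [ 0.506 -0.252  0.329] [[-0.0021 -0.2     0.3288]] [-1.799e+02 -1.000e-01 -9.990e+01] [2.4 0.  0. ] 0.0 [ -6.   7.  -4.   0. -79.  -3.]
turn [-0.1 -0.1  0.1]
[[-0.2   -0.002  0.028]]
scene 7550 [0.077  0.079  0.0811] [-0.0006  0.0005  0.079 ]
top 2352 [0.0752 0.0783 0.0813] [0.0004 0.003  0.0781]
```

View pics/scene8.png

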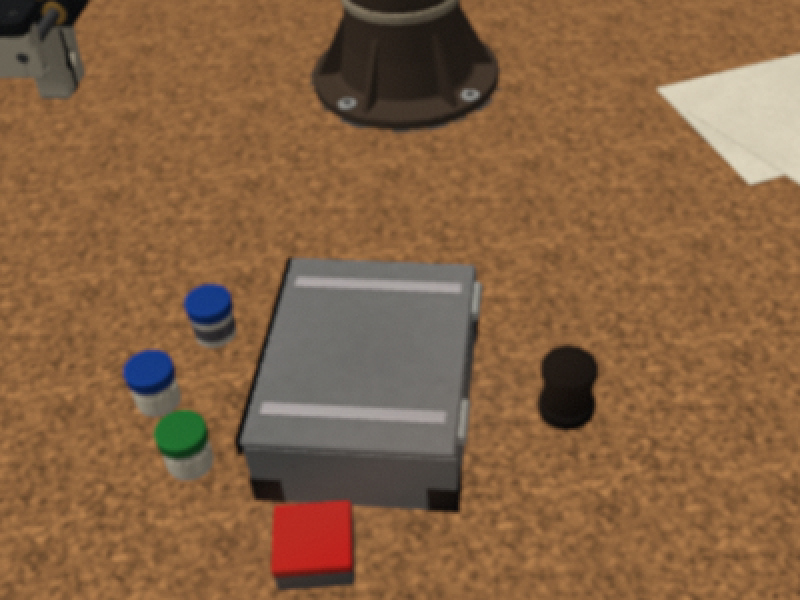

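View pics/top8.png

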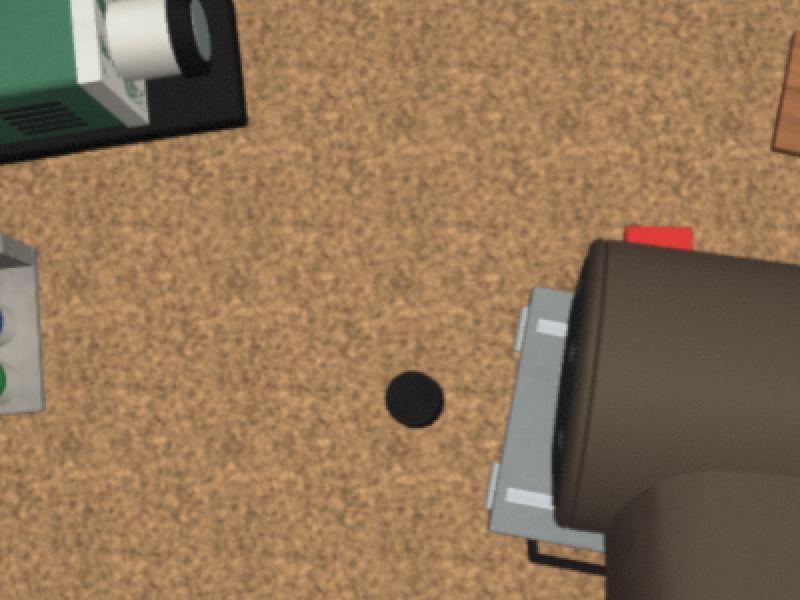

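The cover lies flat at 78–79 mm with no tilt. In the scene picture the cans outside (210,315; 150,380; 185,445), the lens (567,388) and the slide box (313,540) are where they were, and the arm is clear.

```bash
python3 -c "
from plant import job
print(job.close_job())"
```

```text
the job is handed in; nothing more can be done
None
```

The case is packed: I pushed the orange flap flat first, then pushed the grey cover over it until it was fully shut. I handed the job in at about 12.9 s on the clock.

- **Flap:** the fingers pushed it down until it stopped at z ≈ 62 mm with about 43 N upward on the tool. Depth readings put its upper face at about 62.7–63.3 mm, against 62.5 mm when flat. A line fitted to the scene camera's points sloped about 3°, but the top camera's was level (-0.003). I took the slope as measurement error, and the flap looked flat in the picture.
- **Cover:** the fingers stopped at z = 78.0 mm with about 31 N upward. Both cameras then showed the upper face level at 78–79 mm, and it stayed there after the arm moved away.
- **Other items:** the last scene picture showed the three cans outside, the lens barrel and the slide box in the same places as before. The cans inside are hidden by the cover and could not be checked at the end.
- **Arm:** it finished clear of everything. Wrist force readings, taken only at the end of each move, never went above about 47 N, against the 120 N limit.

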